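# Fit the keyed tube carousel to the mixer's drive hub and hold it home

## Task

Get the tube mixer on the worktop ready: first swing its blue drive head upright by the black-knobbed lever at its side, so that the hub's bore points straight up, and only then lift the white tube carousel by its blue square post out of the grey parking block. Put the carousel's shaft into the steel hub, turn it until its key slips into the keyway, and push it down against the spring until its disc sits fully home on the hub. Do not let go: finish still holding the carousel pressed fully home, with the head still upright and the other things on the worktop left where they are.

Things in the scene. Friction and masses are not known exactly. Their poses are not given: they have to be found in the camera images.
- drive_base: the mixer's white base, 150 x 150 mm in plan, fixed. Origin under its centre on the worktop, z up, x toward its back (away from the robot, within 0.35 rad of world x), y to its left as the robot sees it. Grey cheeks at y = +-56 mm, 137 mm high, carry the blue head (80 mm across) on an axle along y
- tilt_axis (a point): the middle of the axle on which the head tilts, 112 mm above the worktop; y lies along the axle; does not turn with the head
- drive_head (a joint): tilt of the blue drive head, rad: 0 = upright, bore straight up; positive = top and lever lean to the front (the base's -x, toward the robot). Range -0.3 to 0.9, starts at 0.35 to 0.65. Friction hinge with no stop or detent at 0, stays where it is left; takes about 0.9 N m (7 N at the lever knob, more when moved fast)
- lever_knob (a point): centre of the black disc knob on the tilt lever: 130 mm from the axle, 95 mm to the base's -y (right) of the hub; moves with the head. Disc 26 mm in diameter, 22 mm thick along y, between flat faces that can be pinched from above and let it pivot between the pads. The lever rod (10 mm) runs straight from knob to axle, along -z of this point
- hub_mouth (a point): centre of the steel hub's mouth, 80 mm from the axle; z points out of the bore; tilts with the head, does not turn with the hub. Hub 53 mm across, round bore 22 mm. A keyway 8 mm wide, to 17 mm from the bore's axis, runs the full depth on one side, with a red inlay on the hub's top face at it
- bore_bottom (a point): point on the bore's axis 42 mm below the mouth, z out of the bore. The hub stands turned differently each time: its keyway faces the front (-x of the base) give or take 0.5 rad about the bore's axis, and this angle is not listed (seen by the red inlay, or felt by turning the shaft). The hub is stiff to turn (0.6 N m)
- ejector (a joint): how far the brass spring plunger at the bottom of the bore is pressed down, m: 0 = free, its top 28 mm below the hub's mouth; 0.012 when the carousel is fully home; pushes back with 3.2 N at 0 and 8 N at 0.012, so the carousel rises by itself when let go
- park_block: fixed grey parking block, 90 x 90 x 52 mm, with a 34 mm round hole in the middle of its top, 46 mm deep, where the carousel stands. Origin under its centre
- carousel: tube carousel, 0.16 to 0.25 kg: white disc, 84 mm diameter, 8 mm thick, with a blue square post 22 x 22 mm on top (sides along x and y, up to 55 mm above the origin) and a steel shaft below. Origin at the centre of the disc's underside, z up the post. x starts within 0.6 rad of world x. Fully home: origin at hub_mouth, disc on the hub
- shaft_tip (a point): centre of the shaft's lower end, 40 mm below the carousel's origin. Shaft 20 mm in diameter, tapered over the last 4 mm. The brass key, 6 mm wide, stands out to 15 mm from the axis on the carousel's -x side (red mark on the disc) and ends 14 mm above this tip, so the lowest 14 mm are plain and enter the bore at any angle
- petri_dish: bystander: glass dish 65 mm across, 15 mm high, on the worktop
- weight_box: bystander: wooden box 91 x 150 x 43 mm
- marker_pen: bystander: white and blue pen, 128 mm long, 14 mm thick, lying
- beaker_250: bystander: glass beaker 73 mm across, 94 mm high
- forceps: bystander: steel forceps 133 mm long, 9 mm high, lying
Mind the look-alikes: they are no part of the job. Leave any green or turquoise look-alike of the carousel alone.

How it is judged (in metres and radians):
On the way, in this order (a step that is already met when the one before it is completed fails the run):
1. the drive head is set upright (within 3 degrees), the carousel still in its parking block (value of joint drive_head between -0.052 and 0.052 rad and distance of carousel from where it was at the start of the episode below 0.015 m), for 0.2 s.
2. the carousel has been lifted clear of its parking block (z of carousel in the frame of park_block above 0.095 m), for 0.1 s.
At the end, for the whole second after the job is handed in: Gripper still holds the carousel (over 2 N), at rest, pressed home: disc within 2.5 mm of the hub's mouth and 4 mm of its centre, shaft within 0.08 rad of the bore's axis, plunger pressed over 8.5 mm, head upright within 4 degrees (value of joint drive_head between -0.07 and 0.07 rad and z of carousel in the frame of hub_mouth between -0.003 and 0.0025 m and distance between carousel and hub_mouth below 0.004 m and angle between the z axis of carousel and the z axis of hub_mouth, either way round below 0.08 rad and value of joint ejector above 0.0085 m and contact force between the fingers and carousel above 2 N and linear speed of carousel below 0.02 m/s); the arm keeps its last pose, push and grip.
It fails at once if one of the other things is pushed more than 30 mm from its place (distance of any of petri_dish, weight_box, marker_pen, beaker_250, forceps from where it was at the start of the episode above 0.03 m).
It also fails if it takes over 58 s, if anything falls off the work surface, if the arm or the gripper's body presses on something with over 40 N, if the wrist force passes 120 N, or if a joint passes its speed limit or range.

## Robot

A 6-joint arm with a two-finger parallel gripper is mounted at the origin on a cart in front of the work surface, level with it; the furniture and walls round the work are solid. World frame = base frame: x ahead of the robot, y to its left, z up, the work surface at z = 0. Lengths are in mm, angles in rad, forces in N, time in s.
With the tool pointing down it reaches from about 275 to 750 mm from the base axis. Payload 10.2 kg.
Tool frame: the origin (TCP) lies on the front face of the gripper's body, between the roots of the fingers; the fingertips stand 73 mm ahead of it and the grasp point (between the pads) lies 54 mm ahead of it; z points along the fingers, y is the line along which they close (so a half turn about z gives the same grasp; the last joint's range is limited). The gripper opens to 85 mm and grips with 20 to 120 N. Pads are 22 mm wide; open, the fingers measure 114 mm over their backs; the gripper's body (76 mm by 85 mm) begins 54 mm behind the grasp point. The pads swing forward as they close: fully open they stand 13 mm farther back than shut.
Start: joints at [-1.446, 0.313, 1.498, -0, 1.331, -0.223], TCP at [178.923, -493.577, 303.894] pointing down, gripper open.
Joint ranges: [-2.94, 2.94], [-0.97, 2.17], [0.19, 2.56], [-1.23, 4.37], [0.02, 3.11], [-2.88, 2.88]. Speed limits (rad/s): [2.39, 2.39, 3.01, 3.14, 3.14, 3.14].

## Interface

Orientations are given as a unit quaternion [w, x, y, z].
In Python, from rig import * gives the robot as it stands.
- The arm moves only by the tool step_arm, never from a script. Its argument "plan" is a list of rows, each an object with "offset": the shift along the tool's x, y, z in cm, a list of three; "rot": the turn, a rotation vector about the tool's x, y, z in degrees, a list of three; "gripper": the finger opening in cm, from 0 to 8.54. In form: [{"offset": [x, y, z], "rot": [wx, wy, wz], "gripper": gripper}, ...]. A call has 1 to 12 rows; each row is the pose to reach, as a shift and turn from the pose commanded when the call began, along the tool's axes at that moment; what a row does not reach only later rows make up. A row lasts 1/10 s, in which the tool goes at most 50 mm and 8.59 degrees, less where a joint would pass 70% of its speed; a pose out of reach is approached as far as the arm can. A call with a gripper value outside its range is refused whole. The fingers move at their own pace and stop on an object; "squeeze" is the grip in N (left out, the last holds). Time passes only in rows, so rows that repeat a pose let the fingers close. It gives the time, the measured TCP pose, the force, the opening and the grip force at its end, in the units of the state.
- sense(): the state, without advancing time (a new reading comes with each control period).
- capture(name): name is "side" or "top"; returns a dict with "color" (420x560x3 uint8, red, green, blue), "depth" (420x560 float32, mm along the optical axis (not along the pixel's ray), 0 where there is no reading), "vertical_fov" (degrees; the focal length in pixels is half the picture's height over the tangent of half this angle, whatever the lens; pixels are square), "cx", "cy" (the principal point, pixels), "rvec" (rotation vector, rad) and "tvec" (3), from world to camera coordinates, as OpenCV has them. Camera axes: x right, y down, z forward; pixel columns grow to the right and rows downward; lengths in mm; the calibration is good to about 2 mm. A picture is of the moment at which its call begins.
- finish_job(): hands the job in; it is judged then, once.
The state is a dict: "time_s": time; "joints": joint angles; "dq": joint speeds; "tau": joint torques, N m; "eef_pos": TCP position; "ee_rot": TCP orientation; "force": force on the tool from outside, world axes, zero at the start; "wrist_torque": the same for the moment, N m; "grip_width": opening from 0.0 (shut) to 1.0 (fully open); "grip_force": force on a finger pad.
Only numpy, scipy, OpenCV 4.12 (cv2) and the standard library are available. Lean on these libraries where they do the work, as an engineer would, in place of code of your own. Each camera call takes 0.05 s, during which the arm holds its last target. There are 200 camera calls.

## Working session

There is one attempt and no reset: what is moved stays moved. The work goes in short steps, Python scripts to look and compute and a tool call to move; the robot and the scene stay as the last step left them, time stands still between calls to the robot, and variables do not carry over. Pictures are saved under pics/ and viewed, at most 10 in all, crops included, and the job is handed in when it is done.

Besides the shell and the picture viewer there is one more tool, called after ">>>" by a JSON object that holds its "api" and its "payload". step_arm: Moves the arm, as the interface text tells. Its arguments: {"type":"object","properties":{"plan":{"type":"array"},"squeeze":{"type":"number"}},"required":["plan"]}

```bash
ls; mkdir -p pics
cat > h.py <<'E'
from rig import *
import numpy as np, cv2, pickle
def shot(n,tag):
    c=capture(n); pickle.dump(c,open(f'{tag}.pkl','wb')); cv2.imwrite(f'pics/{tag}.png',c['color'][:,:,::-1]); return c
def cam(c):
    f=c['color'].shape[0]/2/np.tan(np.radians(c['vertical_fov'])/2)
    R=cv2.Rodrigues(np.array(c['rvec'],float))[0]; return f,R,np.array(c['tvec'],float).ravel()
def world(c,u,v,d=None,z=None):
    f,R,t=cam(c); r=np.stack([(np.asarray(u,float)-c['cx'])/f,(np.asarray(v,float)-c['cy'])/f,np.ones_like(np.asarray(u,float))],-1)
    if d is not None: return (r*np.asarray(d)[...,None]-t)@R
    o=-R.T@t; w=r@R; return o+w*((z-o[2])/w[...,2])[...,None]
def cloud(c):
    v,u=np.mgrid[:420,:560]; return world(c,u,v,d=c['depth'])
def pix(c,p):
    f,R,t=cam(c); q=R@np.asarray(p,float)+t; return q[0]/q[2]*f+c['cx'],q[1]/q[2]*f+c['cy']
E
python3 - <<'E'
from h import *
a=shot('top','top0');b=shot('side','side0')
for c in(a,b):
    f,R,t=cam(c);print(f,-R.T@t,R[2])
print(sense())
E
```

```text
pics
434.32953408888 [ 322.07070151  103.89819424 1504.45671248] [ 0.15396026  0.01789371 -0.987915  ]
516.5863175540625 [ 658.92469418 -510.96015925 1351.59422637] [-0.11067847  0.462426   -0.87972295]
{'time_s': 0.1, 'joints': array([-1.44638608e+00,  3.13425079e-01,  1.49834546e+00, -1.83995666e-06,
        1.33100108e+00, -2.23389362e-01]), 'dq': array([ 3.11065475e-04, -2.14927002e-04, -2.27086698e-03, -2.37750300e-03,
       -3.72528629e-05, -3.23270379e-04]), 'tau': array([ 2.83853893e-03, -4.12899148e+01, -2.60138941e+01, -1.99285764e-04,
        3.02004730e-03, -2.81957915e-05]), 'eef_pos': array([ 178.91144248, -493.42560376,  303.38226512]), 'ee_rot': array([-5.88806158e-04,  9.84917287e-01,  1.73024827e-01,  2.82689482e-05]), 'force': array([0.52492443, 0.3402637 , 0.63840315]), 'wrist_torque': array([-0.03397795, -0.01745428,  0.02250868]), 'grip_force': 0.0, 'grip_width': 1.0001578497392334}
```

View pics/top0.png

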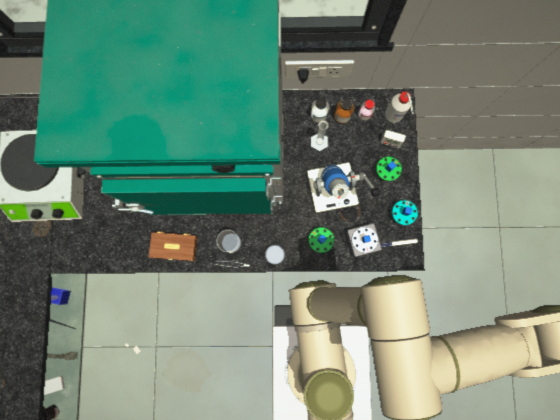

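View pics/side0.png

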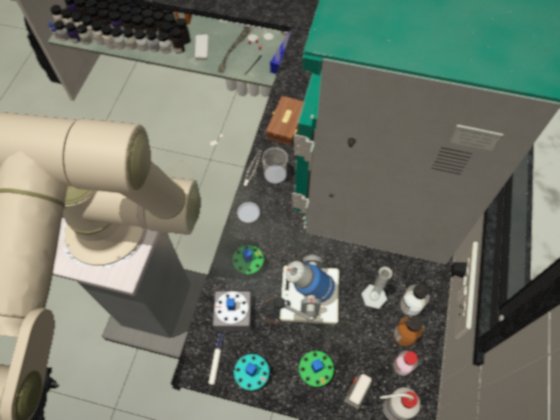

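The top view shows the mixer base at about (333,187) and its lever at about (365,182). There are four carousel-like things: white on a grey block at (365,239), green at (321,239) and (389,168), and turquoise at (404,212). Only the white one on the grey block fits the description. I'll confirm it in one enlarged crop.

Run:
```python
from h import *
a=pickle.load(open('top0.pkl','rb'));b=pickle.load(open('side0.pkl','rb'))
A=cv2.resize(a['color'][155:265,295:395],(400,440),interpolation=cv2.INTER_CUBIC)
B=cv2.resize(b['color'][245:345,205:345],(400,286)[::1],interpolation=cv2.INTER_CUBIC)
im=np.zeros((440,800,3),np.uint8);im[:,:400]=A;im[:286,400:]=B
cv2.imwrite('pics/crop.png',im[:,:,::-1])
for n,c in(('top',a),('side',b)):
    P=cloud(c);hsv=cv2.cvtColor(c['color'],cv2.COLOR_RGB2HSV).astype(int)
    H,S,V=hsv[...,0],hsv[...,1],hsv[...,2]
    X,Y,Z=P[...,0],P[...,1],P[...,2]
    reg=(X>300)&(X<760)&(Y>-250)&(Y<150)&(Z>8)&(Z<260)
    for nm,m in (('blue',(H>100)&(H<125)&(S>120)&(V>60)),('red',((H<8)|(H>172))&(S>110)&(V>60)),('white',(S<40)&(V>190)),('dark',(V<60)&(Z>60))):
        k,l,st,ce=cv2.connectedComponentsWithStats((m&reg).astype(np.uint8))
        for i in range(1,k):
            if st[i,4]>=(3 if nm=='red' else 12):
                q=P[l==i];print(n,nm,ce[i].round(1),st[i,4],'med',np.median(q,0).round(),'z',np.percentile(q[:,2],[5,95]).round())
```

```text
top blue [390.4 165.9] 41 med [ 674. -238.   93.] z [ 76. 100.]
top blue [333.3 176.6] 263 med [630. -38. 145.] z [119. 157.]
top blue [321.6 238.5] 38 med [435.  -6.  95.] z [ 89. 100.]
top blue [366.3 238.5] 41 med [ 431. -147.  106.] z [100. 110.]
top red [352.8 176.2] 4 med [ 631. -105.  140.] z [138. 141.]
top white [344.9 167.8] 90 med [687. -97.  27.] z [23. 34.]
top white [313.5 173.7] 107 med [668.  14.  27.] z [21. 32.]
top white [356.4 177.4] 19 med [ 629. -122.  121.] z [117. 137.]
top white [320.9 183.8] 14 med [609.  -5. 124.] z [119. 138.]
top white [334.1 198.8] 644 med [571. -49.  28.] z [ 22. 185.]
top white [364.5 239.7] 417 med [ 431. -149.   60.] z [53. 65.]
top white [278.2 254.2] 116 med [390. 138.  15.] z [ 9. 20.]
top dark [374.9 192.1] 61 med [ 561. -156.  229.] z [220. 233.]
side blue [247.1 252.5] 61 med [437.  -9.  95.] z [86. 99.]
side blue [317.4 282.9] 434 med [636. -65. 143.] z [118. 158.]
side blue [230.4 303.4] 67 med [ 437. -155.  106.] z [ 86. 110.]
side blue [317.3 363.9] 56 med [ 678. -244.   95.] z [ 91. 100.]
side white [247.3 215.2] 134 med [391. 138.  15.] z [11. 19.]
side white [292.3 287. ] 538 med [576. -69.  29.] z [ 23. 189.]
side white [333.2 274. ] 101 med [672.  16.  27.] z [23. 31.]
side white [231.2 308.3] 584 med [ 436. -159.   60.] z [55. 65.]
side white [329.8 311.9] 280 med [684. -93.  27.] z [23. 32.]
side white [310. 307.] 21 med [ 631. -121.  122.] z [119. 125.]
side white [286.9 314.4] 130 med [ 575. -126.   27.] z [22. 32.]
side dark [276.8 306.3] 26 med [ 561. -170.  225.] z [212. 230.]
```

View pics/crop.png

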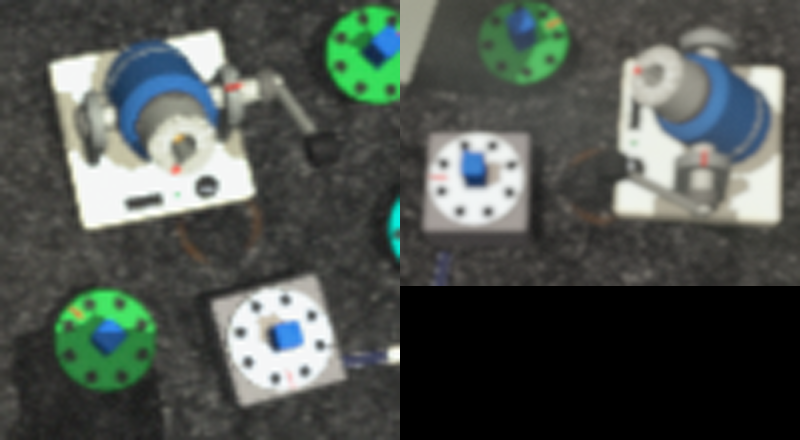

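The crop confirms it: the white disc with the blue post on the grey block at (365,239), red mark at about (367,250), is the carousel. The hub's inlay at (339,197) faces the front, slightly to one side. Next I'll refine the positions.

```bash
cat > m.py <<'E'
from h import *
a=pickle.load(open('top0.pkl','rb'));b=pickle.load(open('side0.pkl','rb'))
for n,c in(('top',a),('side',b)):
    P=cloud(c);hsv=cv2.cvtColor(c['color'],cv2.COLOR_RGB2HSV).astype(int)
    H,S,V=hsv[...,0],hsv[...,1],hsv[...,2];X,Y,Z=P[...,0],P[...,1],P[...,2]
    # base top plate
    m=(X>500)&(X<740)&(Y>-170)&(Y<60)&(V>150)&(S<60)&(Z>18)&(Z<38)
    q=P[m];r=cv2.minAreaRect(q[:,:2].astype(np.float32));print(n,'base',np.round(r[0],1),np.round(r[1],1),round(r[2],1),np.median(q[:,2]).round(1))
    # block + disc
    m=(X>370)&(X<500)&(Y>-215)&(Y<-90)&(Z>40)&(Z<58)
    v,u=np.nonzero(m)
    q=world(c,u,v,z=52.);r=cv2.minAreaRect(q[:,:2].astype(np.float32));print(n,'block',np.round(r[0],1),np.round(r[1],1),round(r[2],1))
    m=(X>360)&(X<500)&(Y>-225)&(Y<-90)&(V>185)&(S<45)&(Z>53)&(Z<68)
    k,l,st,ce=cv2.connectedComponentsWithStats(m.astype(np.uint8));i=1+st[1:,4].argmax()
    ct=max(cv2.findContours((l==i).astype(np.uint8),0,1)[0],key=len)[:,0]
    q=world(c,ct[:,0],ct[:,1],z=60.);h=cv2.convexHull(q[:,:2].astype(np.float32))
    print(n,'disc',cv2.minEnclosingCircle(h),'ell',cv2.fitEllipse(h))
    m=(X>370)&(X<500)&(Y>-215)&(Y<-90)&(H>100)&(H<125)&(S>110)&(Z>98)
    v,u=np.nonzero(m);q=world(c,u,v,z=107.);r=cv2.minAreaRect(q[:,:2].astype(np.float32));print(n,'post',q.mean(0).round(1),np.round(r[0],1),np.round(r[1],1),round(r[2],1))
    R_=c['color'].astype(int);red=(R_[...,0]-np.maximum(R_[...,1],R_[...,2]))>35
    for nm,lim,z in(('mark',(370,500,-215,-90),60.),('head',(520,660,-130,20),None)):
        mm=red&(X>lim[0])&(X<lim[1])&(Y>lim[2])&(Y<lim[3])&(Z>20)
        v,u=np.nonzero(mm)
        if len(v): print(n,nm,np.c_[u,v].mean(0),(world(c,u,v,z=z) if z else P[mm]).round()[:12].tolist())
    m=(V<70)&(X>500)&(X<620)&(Y>-200)&(Y<-120)&(Z>150)
    q=P[m];print(n,'knob',q.mean(0).round(1),q.min(0).round(),q.max(0).round(),np.argwhere(m).mean(0))
    m=(X>500)&(X<660)&(Y>-120)&(Y<40)&(Z>165)&(S<70)
    q=P[m];print(n,'hub',q.mean(0).round(1),np.percentile(q,[3,97],axis=0).round(),m.sum())
E
python3 m.py
```

```text
top base [619.5 -50.9] [151.4 149.4] 10.3 26.8
top block [ 433.1 -148. ] [89.9 91.4] 14.1
top disc ((428.30169677734375, -147.9921112060547), 51.1517448425293) ell ((429.2774658203125, -148.6356658935547), (82.7579574584961, 96.9811782836914), 66.42427825927734)
top post [ 433.  -147.6  107. ] [ 432.9 -147.5] [18.6 21.7] 13.5
top head [346.57142857 185.21428571] [[631.0, -100.0, 139.0], [631.0, -103.0, 139.0], [630.0, -106.0, 141.0], [631.0, -110.0, 140.0], [634.0, -116.0, 123.0], [628.0, -100.0, 139.0], [628.0, -104.0, 137.0], [628.0, -107.0, 136.0], [561.0, -53.0, 169.0], [561.0, -56.0, 170.0], [559.0, -54.0, 164.0], [559.0, -57.0, 162.0]]
top knob [ 561.1 -156.1  227.5] [ 549. -170.  192.] [ 581. -146.  236.] [192.10294118 374.80882353]
top hub [582.7 -55.8 177.9] [[558. -81. 166.]
 [610. -33. 192.]] 223
side base [618.9 -54.2] [150.  149.4] 10.7 27.0
side block [ 433.7 -152.8] [90.8 90.1] 14.1
side disc ((433.5887145996094, -150.6016387939453), 43.24421310424805) ell ((433.4420166015625, -151.110595703125), (83.3845443725586, 84.90250396728516), 168.3259735107422)
side post [ 435.9 -153.5  107. ] [ 436.7 -152.9] [17.4 23.3] 17.1
side mark [218.5 306.5] [[400.0, -156.0, 60.0], [402.0, -156.0, 60.0], [401.0, -159.0, 60.0], [403.0, -158.0, 60.0]]
side head [302.85 289.15] [[556.0, -51.0, 163.0], [559.0, -55.0, 173.0], [557.0, -57.0, 169.0], [559.0, -55.0, 167.0], [561.0, -53.0, 164.0], [558.0, -59.0, 170.0], [560.0, -57.0, 165.0], [629.0, -105.0, 141.0], [632.0, -103.0, 139.0], [627.0, -106.0, 137.0], [630.0, -106.0, 140.0], [632.0, -105.0, 137.0]]
side knob [ 561.5 -164.4  227.4] [ 550. -172.  211.] [ 575. -153.  235.] [303.54022989 277.6091954 ]
side hub [585.8 -63.  177.9] [[559. -86. 166.]
 [611. -39. 191.]] 387
```

```bash
cat > g.py <<'E'
from h import *
from scipy.spatial.transform import Rotation as Ro
def go(*targets):
    """each target: x,y,z of TCP, yaw(deg) of tool y axis; tool down"""
    s=sense();q=s['ee_rot'];R0=Ro.from_quat([q[1],q[2],q[3],q[0]])
    print('t',s['time_s'],'pos',s['eef_pos'].round(1),'yaw',np.degrees(np.arctan2(*R0.as_matrix()[[1,0],1])).round(2),'tilt',R0.as_matrix()[:2,2].round(4),'F',s['force'].round(1),'w',s['grip_width'],s['grip_force'])
    for x,y,z,w in targets:
        w=np.radians(w);ty=np.array([np.cos(w),np.sin(w),0]);tz=np.array([0,0,-1.]);M=np.c_[np.cross(ty,tz),ty,tz]
        print((R0.inv().apply(np.array([x,y,z])-s['eef_pos'])/10).round(2).tolist(),np.degrees((R0.inv()*Ro.from_matrix(M)).as_rotvec()).round(1).tolist())
E
python3 -c "
from g import *
go((561,-160,360,-79.6),(561,-160,275,-79.6))"
```

```text
t 0.1 pos [ 178.9 -493.4  303.4] yaw -70.07 tilt [-0.0001  0.0012] F [0.5 0.3 0.6] w 1.0001578497392334 0.0
[47.29, -18.33, -5.63] [-0.1, -0.0, 9.5]
[47.28, -18.32, 2.87] [-0.1, -0.0, 9.5]
```

>>> {"api": "step_arm", "payload": {"plan": [{"offset": [0,0,-5.6],"rot": [0,0,0],"gripper": 6},{"offset": [9,-4,-5.6],"rot": [0,0,4],"gripper": 6},{"offset": [47.3,-18.3,-5.6],"rot": [0,0,9.5],"gripper": 6},{"offset": [47.3,-18.3,-5.6],"rot": [0,0,9.5],"gripper": 6},{"offset": [47.3,-18.3,-5.6],"rot": [0,0,9.5],"gripper": 6},{"offset": [47.3,-18.3,-5.6],"rot": [0,0,9.5],"gripper": 6},{"offset": [47.3,-18.3,-5.6],"rot": [0,0,9.5],"gripper": 6},{"offset": [47.3,-18.3,-5.6],"rot": [0,0,9.5],"gripper": 6},{"offset": [47.3,-18.3,-5.6],"rot": [0,0,9.5],"gripper": 6},{"offset": [47.3,-18.3,-5.6],"rot": [0,0,9.5],"gripper": 6},{"offset": [47.3,-18.3,-5.6],"rot": [0,0,9.5],"gripper": 6},{"offset": [47.3,-18.3,-5.6],"rot": [0,0,9.5],"gripper": 6}]}}

```text
time_s: 1.3
eef_pos: [563.7, -156.7, 358.9]
ee_rot: [-0.001, 0.996, 0.093, -0.0]
force: [-0.4, -0.3, -0.8]
grip_width: 0.701
grip_force: 0.0
```

```bash
python3 -c "
from g import *
go((561,-160,360,-79.6),(561,-160,275,-79.6))"
```

```text
t 1.3 pos [ 563.7 -156.7  358.9] yaw -79.3 tilt [-0.0006  0.0014] F [-0.4 -0.3 -0.8] w 0.7013318763259748 0.0
[-0.33, 0.27, -0.11] [-0.1, 0.0, 0.3]
[-0.33, 0.29, 8.39] [-0.1, 0.0, 0.3]
```

>>> {"api": "step_arm", "payload": {"plan": [{"offset": [0,0,4],"rot": [0,0,0],"gripper": 6},{"offset": [0,0,8.7],"rot": [0,0,0],"gripper": 6},{"offset": [0,0,8.7],"rot": [0,0,0],"gripper": 6},{"offset": [0,0,8.7],"rot": [0,0,0],"gripper": 2},{"offset": [0,0,8.7],"rot": [0,0,0],"gripper": 1},{"offset": [0,0,8.7],"rot": [0,0,0],"gripper": 1},{"offset": [0,0,8.7],"rot": [0,0,0],"gripper": 1}], "squeeze": 30}}

```text
time_s: 2.0
eef_pos: [561.3, -158.8, 275.8]
ee_rot: [-0.001, 0.996, 0.091, 0.001]
force: [-5.9, 10.6, 8.4]
grip_width: 0.249
grip_force: 32.6
```

```bash
python3 -c "
from g import *
go((561,-160,273,-79.6))
a=shot('top','t1');b=shot('side','s1')
A=cv2.resize(a['color'][140:230,300:420],(480,360));B=cv2.resize(b['color'][230:340,220:330],(320,320))
im=np.zeros((360,800,3),np.uint8);im[:,:480]=A;im[:320,480:]=B;cv2.imwrite('pics/c1.png',im[:,:,::-1])"
```

```text
t 2.0 pos [ 561.3 -158.8  275.8] yaw -79.52 tilt [0.0019 0.0022] F [-5.9 10.6  8.4] w 0.2486587258284398 32.581477761268616
[-0.05, 0.11, 0.28] [-0.1, -0.1, 0.1]
```

View pics/c1.png

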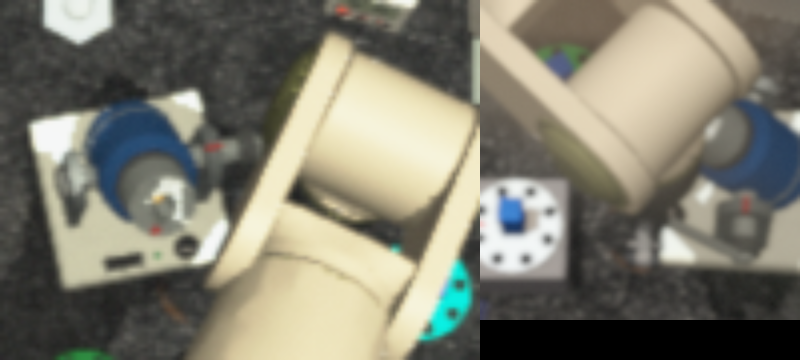

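>>> {"api": "step_arm", "payload": {"plan": [{"offset": [0.65,0,-0.43],"rot": [0,0,0],"gripper": 1},{"offset": [1.32,0,-0.83],"rot": [0,0,0],"gripper": 1},{"offset": [2.01,0,-1.18],"rot": [0,0,0],"gripper": 1},{"offset": [2.73,0,-1.49],"rot": [0,0,0],"gripper": 1},{"offset": [3.46,0,-1.76],"rot": [0,0,0],"gripper": 1},{"offset": [4.21,0,-1.98],"rot": [0,0,0],"gripper": 1},{"offset": [4.97,0,-2.16],"rot": [0,0,0],"gripper": 1},{"offset": [5.74,0,-2.29],"rot": [0,0,0],"gripper": 1},{"offset": [6.51,0,-2.38],"rot": [0,0,0],"gripper": 1},{"offset": [7.03,0,-2.41],"rot": [0,0,0],"gripper": 1},{"offset": [7.55,0,-2.42],"rot": [0,0,0],"gripper": 1},{"offset": [7.55,0,-2.42],"rot": [0,0,0],"gripper": 1}]}}

```text
time_s: 3.3
eef_pos: [634.9, -145.2, 298.4]
ee_rot: [-0.001, 0.996, 0.091, -0.001]
force: [-8.0, 8.4, 0.6]
grip_width: 0.251
grip_force: 30.3
```

```bash
cat > hub.py <<'E'
from g import *
import sys
tag=sys.argv[1]
go()
for n in('top','side'):
    c=shot(n,n+tag);P=cloud(c);X,Y,Z=P[...,0],P[...,1],P[...,2]
    hsv=cv2.cvtColor(c['color'],cv2.COLOR_RGB2HSV).astype(int);S=hsv[...,1]
    R_=c['color'].astype(int);red=(R_[...,0]-np.maximum(R_[...,1],R_[...,2]))>35
    m=(X>560)&(X<680)&(Y>-95)&(Y<0)&(Z>182)&(Z<203)
    q=P[m]
    if len(q)<20: print(n,'few');continue
    v,u=np.nonzero(m);w=world(c,u,v,z=192.)[:,:2].astype(np.float32)
    A=np.c_[q[:,:2]-q[:,:2].mean(0),np.ones(len(q))];k=[*range(len(q))]
    for _ in range(4):
        co=np.linalg.lstsq(A[k],q[k,2],rcond=None)[0];k=np.nonzero(abs(q[:,2]-A@co)<4)[0]
    h=cv2.convexHull(w);print(n,'hub',len(q),np.median(q,0).round(1),'circ',cv2.minEnclosingCircle(h),'ell',cv2.fitEllipse(h),'slope',co.round(3))
    mm=red&(X>560)&(X<680)&(Y>-95)&(Y<-5)&(Z>160)
    v,u=np.nonzero(mm);print(' red',world(c,u,v,z=192.).mean(0).round(1) if len(v) else None,len(v))
E
python3 hub.py 2; python3 -c "
from h import *
a=pickle.load(open('top2.pkl','rb'));b=pickle.load(open('side2.pkl','rb'))
A=cv2.resize(a['color'][140:230,300:420],(480,360));B=cv2.resize(b['color'][230:340,240:350],(320,320))
im=np.zeros((360,800,3),np.uint8);im[:,:480]=A;im[:320,480:]=B;cv2.imwrite('pics/c2.png',im[:,:,::-1])"
```

```text
t 3.3 pos [ 634.9 -145.2  298.4] yaw -79.51 tilt [-0.003   0.0026] F [-8.   8.4  0.6] w 0.2514110262074199 30.332598388195038
top hub 190 [613.9 -52.4 191.4] circ ((612.79150390625, -50.22443771362305), 27.076148986816406) ell ((612.8471069335938, -50.723331451416016), (51.16343688964844, 53.1260871887207), 40.296653747558594) slope [6.90000e-02 3.40000e-02 1.91471e+02]
 red [601.3 -49.1 192. ] 10
side few
```

View pics/c2.png

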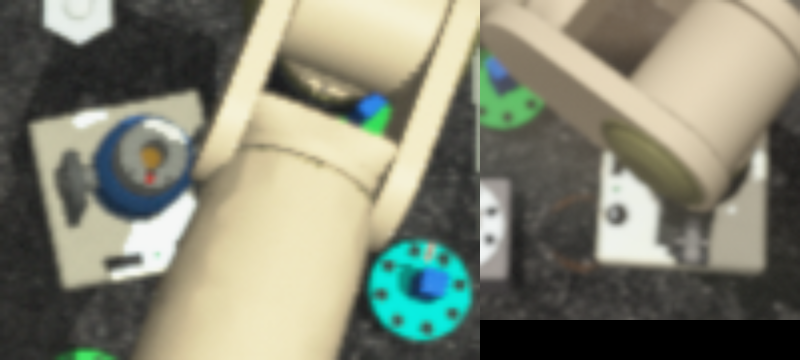

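The view shows the hub nearly upright with its face at about (338,180) in the top picture. The slope (0.07) and centre offset both leave about 0.08 rad, so I'll push about 10 mm further.

>>> {"api": "step_arm", "payload": {"plan": [{"offset": [0.5,0,-0.02],"rot": [0,0,0],"gripper": 1},{"offset": [1.0,0,0],"rot": [0,0,0],"gripper": 1},{"offset": [1.0,0,0],"rot": [0,0,0],"gripper": 1},{"offset": [1.0,0,0],"rot": [0,0,0],"gripper": 1}]}}

```text
time_s: 3.8
eef_pos: [644.6, -143.4, 298.4]
ee_rot: [-0.001, 0.996, 0.091, -0.001]
force: [-7.1, 8.1, -0.1]
grip_width: 0.249
grip_force: 30.1
```

```bash
python3 hub.py 3
```

```text
t 3.8 pos [ 644.6 -143.4  298.4] yaw -79.51 tilt [-0.0026  0.0027] F [-7.1  8.1 -0.1] w 0.24925654558872887 30.11336088180542
top hub 187 [617.1 -49.6 191.8] circ ((617.5635986328125, -50.25360107421875), 26.786840438842773) ell ((617.5030517578125, -49.96975326538086), (51.25019454956055, 52.51329803466797), 58.3853645324707) slope [-2.00000e-03 -2.50000e-02  1.91743e+02]
 red [604.7 -48.5 192. ] 7
side few
```

>>> {"api": "step_arm", "payload": {"plan": [{"offset": [1.0,0,0],"rot": [0,0,0],"gripper": 5},{"offset": [0,0,0],"rot": [0,0,0],"gripper": 5},{"offset": [0,0,0],"rot": [0,0,0],"gripper": 5},{"offset": [0,0,-4],"rot": [0,0,0],"gripper": 6},{"offset": [0,0,-8],"rot": [0,0,0],"gripper": 6},{"offset": [-5,0,-8],"rot": [0,0,0],"gripper": 6},{"offset": [-10,0,-8],"rot": [0,0,0],"gripper": 6},{"offset": [-15,0,-8],"rot": [0,0,0],"gripper": 6},{"offset": [-20,0,-8],"rot": [0,0,0],"gripper": 6}]}}

```text
time_s: 4.8
eef_pos: [446.8, -181.1, 378.3]
ee_rot: [0.001, 0.996, 0.091, 0.001]
force: [0.1, -1.5, 1.2]
grip_width: 0.705
grip_force: 0.0
```

```bash
python3 hub.py 4; python3 -c "
from h import *
a=pickle.load(open('top4.pkl','rb'));b=pickle.load(open('side4.pkl','rb'))
A=cv2.resize(a['color'][140:260,300:420],(400,400));B=cv2.resize(b['color'][230:340,240:350],(400,400))
cv2.imwrite('pics/c4.png',np.hstack([A,B])[:,:,::-1])"
```

```text
t 4.8 pos [ 446.8 -181.1  378.3] yaw -79.56 tilt [ 0.002  -0.0016] F [ 0.1 -1.5  1.2] w 0.7045292055525598 0.0
top hub 191 [618.2 -49.6 192. ] circ ((617.5635986328125, -50.25360107421875), 26.786840438842773) ell ((617.5922241210938, -49.97255325317383), (51.20085525512695, 52.71211242675781), 62.80080795288086) slope [8.00000e-03 3.10000e-02 1.92092e+02]
 red [606.9 -49.  192. ] 8
side hub 326 [619.2 -56.  191.9] circ ((618.655517578125, -54.94251251220703), 27.933349609375) ell ((618.8403930664062, -54.78816604614258), (51.50216293334961, 55.328956604003906), 3.4102978706359863) slope [1.40000e-02 7.00000e-03 1.91839e+02]
 red [600.8 -48.8 192. ] 11
```

View pics/c4.png

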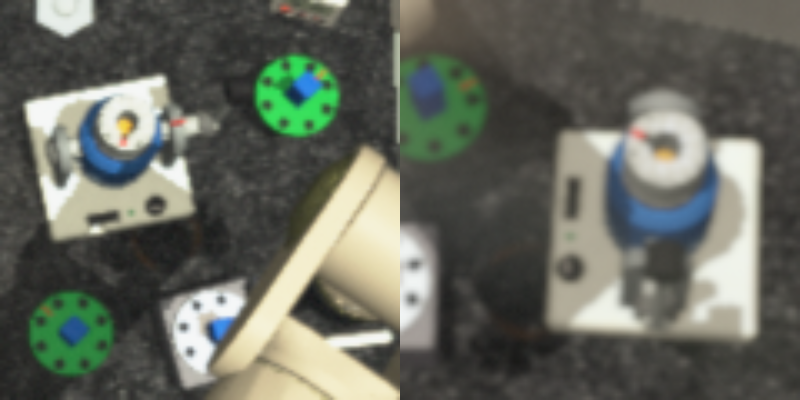

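The head stands upright (slope at most about 0.015) with the hub centre at about (618,-52.5). The red inlay is at about 163° in the world frame: (123,142) in the left panel and (638,133) in the right. Now the carousel.

```bash
python3 -c "
from g import *
go((433.4,-150.4,230,-76),(433.4,-150.4,140,-76))"
```

```text
t 4.9 pos [ 444.8 -181.2  378.7] yaw -79.75 tilt [ 0.0004 -0.0012] F [ 0.6 -0.9 -0.5] w 0.6963502590444373 0.0
[-0.58, -3.25, 14.86] [0.1, -0.0, -3.7]
[-0.58, -3.26, 23.86] [0.1, -0.0, -3.7]
```

>>> {"api": "step_arm", "payload": {"plan": [{"offset": [-0.6,-3.3,5],"rot": [0,0,-3.7],"gripper": 6},{"offset": [-0.6,-3.3,10],"rot": [0,0,-3.7],"gripper": 6},{"offset": [-0.6,-3.3,14.8],"rot": [0,0,-3.7],"gripper": 6},{"offset": [-0.6,-3.3,18],"rot": [0,0,-3.7],"gripper": 6},{"offset": [-0.6,-3.3,21],"rot": [0,0,-3.7],"gripper": 6},{"offset": [-0.6,-3.3,23.8],"rot": [0,0,-3.7],"gripper": 6},{"offset": [-0.6,-3.3,23.8],"rot": [0,0,-3.7],"gripper": 4},{"offset": [-0.6,-3.3,23.8],"rot": [0,0,-3.7],"gripper": 1},{"offset": [-0.6,-3.3,23.8],"rot": [0,0,-3.7],"gripper": 1},{"offset": [-0.6,-3.3,23.8],"rot": [0,0,-3.7],"gripper": 1},{"offset": [-0.6,-3.3,23.8],"rot": [0,0,-3.7],"gripper": 1},{"offset": [-0.6,-3.3,23.8],"rot": [0,0,-3.7],"gripper": 1}], "squeeze": 80}}

```text
time_s: 6.1
eef_pos: [437.8, -150.3, 141.1]
ee_rot: [0.001, 0.992, 0.123, 0.002]
force: [1.3, 0.3, 7.7]
grip_width: 0.248
grip_force: 79.3
```

```bash
python3 -c "
from g import *
go((433.4,-150.4,320,-76),(618,-52.5,320,-106))"
```

```text
t 6.1 pos [ 437.8 -150.3  141.1] yaw -75.88 tilt [ 0.0039 -0.0022] F [1.3 0.3 7.7] w 0.2476114928779569 79.33904528617859
[-0.37, -0.04, -17.9] [0.2, -0.2, 0.1]
[19.92, -5.03, -17.85] [0.1, -0.2, 30.1]
```

>>> {"api": "step_arm", "payload": {"plan": [{"offset": [0,0,-2],"rot": [0,0,0],"gripper": 1},{"offset": [0,0,-5],"rot": [0,0,0],"gripper": 1},{"offset": [0,0,-9],"rot": [0,0,0],"gripper": 1},{"offset": [0,0,-13],"rot": [0,0,0],"gripper": 1},{"offset": [0,0,-17],"rot": [0,0,0],"gripper": 1},{"offset": [0,0,-20],"rot": [0,0,0],"gripper": 1},{"offset": [0,0,-20],"rot": [0,0,0],"gripper": 1},{"offset": [0,0,-20],"rot": [0,0,0],"gripper": 1}]}}

```text
time_s: 6.9
eef_pos: [436.5, -149.5, 339.3]
ee_rot: [0.0, 0.992, 0.123, 0.0]
force: [-0.1, -0.3, -3.0]
grip_width: 0.249
grip_force: 78.9
```

```bash
cat > car.py <<'E'
from g import *
import sys
tag=sys.argv[1];go();s=sense();p=s['eef_pos'];zd=p[2]-141+60+float(sys.argv[2])
for n in('top','side'):
    c=shot(n,n+tag);P=cloud(c);X,Y,Z=P[...,0],P[...,1],P[...,2]
    hsv=cv2.cvtColor(c['color'],cv2.COLOR_RGB2HSV).astype(int);H,S,V=[hsv[...,i] for i in range(3)]
    near=(abs(X-p[0])<60)&(abs(Y-p[1])<60)&(abs(Z-zd)<12)
    print(n,'n',near.sum(),'zmed',np.median(Z[near]).round(1),'pred',round(zd,1))
    w=near&(S<60)&(V>140);v,u=np.nonzero(w)
    q=world(c,u,v,z=zd)[:,:2].astype(np.float32);h=cv2.convexHull(q)
    print(' disc',cv2.minEnclosingCircle(h),'ell',cv2.fitEllipse(h))
    A=np.c_[P[w][:,:2]-P[w][:,:2].mean(0),np.ones(w.sum())];print(' slope',np.linalg.lstsq(A,P[w][:,2],rcond=None)[0].round(3))
    R_=c['color'].astype(int);red=near&((R_[...,0]-np.maximum(R_[...,1],R_[...,2]))>30);v,u=np.nonzero(red)
    print(' red',len(v),world(c,u,v,z=zd).mean(0).round(1) if len(v) else '')
E
python3 car.py 5 0;python3 -c "
from h import *
a=pickle.load(open('top5.pkl','rb'));b=pickle.load(open('side5.pkl','rb'))
A=cv2.resize(a['color'][160:280,310:430],(400,400));B=cv2.resize(b['color'][230:350,180:300],(400,400))
cv2.imwrite('pics/c5.png',np.hstack([A,B])[:,:,::-1])"
```

```text
t 6.9 pos [ 436.5 -149.5  339.3] yaw -75.87 tilt [ 0.0007 -0.0005] F [-0.1 -0.3 -3. ] w 0.2485395303014282 78.89461398124695
top n 79 zmed 258.4 pred 258.3
 disc ((411.76153564453125, -155.9114990234375), 25.8062686920166) ell ((412.9103088378906, -156.22914123535156), (36.95576858520508, 52.35945510864258), 1.16569983959198)
 slope [ 2.60000e-02 -1.00000e-03  2.58289e+02]
 red 2 [ 403.2 -158.4  258.3]
side n 574 zmed 257.6 pred 258.3
 disc ((432.4006042480469, -153.17294311523438), 42.0516242980957) ell ((432.3690490722656, -152.63385009765625), (82.33448028564453, 84.83332824707031), 38.72046661376953)
 slope [-7.0000e-03  1.2000e-02  2.5748e+02]
 red 6 [ 399.  -159.5  258.3]
```

View pics/c5.png

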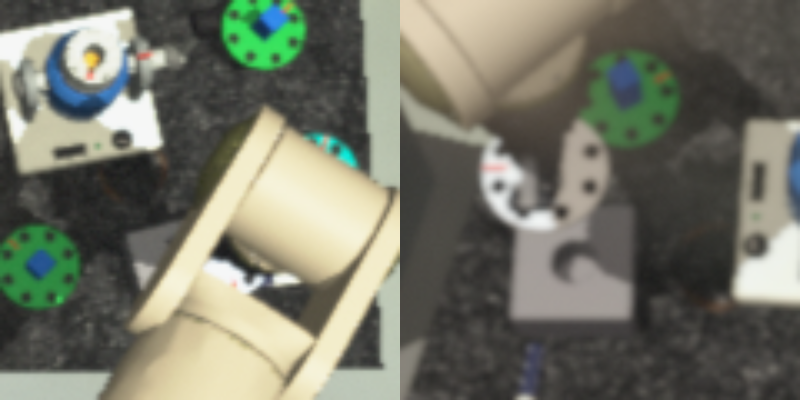

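```bash
python3 -c "
from g import *
go((622.6,-54.1,345,-106.9),(622.6,-54.1,325,-106.9))"
```

```text
t 7.0 pos [ 436.4 -149.4  338. ] yaw -75.87 tilt [-0.0018  0.0012] F [-0.1  1.3 -1.9] w 0.24679797877589793 78.8880729675293
[20.39, -4.7, -0.72] [-0.1, 0.1, 31.0]
[20.39, -4.7, 1.28] [-0.1, 0.1, 31.0]
```

>>> {"api": "step_arm", "payload": {"plan": [{"offset": [3,-0.8,-0.7],"rot": [0,0,4],"gripper": 1},{"offset": [7,-1.7,-0.7],"rot": [0,0,10],"gripper": 1},{"offset": [11,-2.6,-0.7],"rot": [0,0,16],"gripper": 1},{"offset": [15,-3.6,-0.7],"rot": [0,0,23],"gripper": 1},{"offset": [18.5,-4.4,-0.7],"rot": [0,0,28],"gripper": 1},{"offset": [20.4,-4.7,-0.7],"rot": [0,0,31],"gripper": 1},{"offset": [20.4,-4.7,-0.7],"rot": [0,0,31],"gripper": 1},{"offset": [20.4,-4.7,-0.7],"rot": [0,0,31],"gripper": 1}]}}

```text
time_s: 7.8
eef_pos: [622.9, -54.3, 344.6]
ee_rot: [-0.0, 0.989, -0.146, -0.001]
force: [-0.9, -0.5, -2.2]
grip_width: 0.247
grip_force: 78.7
```

```bash
python3 car.py 6 0 | grep -v slope;python3 -c "
from h import *
a=pickle.load(open('top6.pkl','rb'));b=pickle.load(open('side6.pkl','rb'))
A=cv2.resize(a['color'][120:240,290:410],(400,400));B=cv2.resize(b['color'][220:340,230:350],(400,400))
cv2.imwrite('pics/c6.png',np.hstack([A,B])[:,:,::-1])"
```

```text
t 7.8 pos [622.9 -54.3 344.6] yaw -106.81 tilt [-0.0027  0.0005] F [-0.9 -0.5 -2.2] w 0.24749752226208194 78.73061299324036
top n 32 zmed 263.5 pred 263.6
 disc ((619.5458984375, -57.382991790771484), 37.052207946777344) ell ((620.8805541992188, -54.956634521484375), (14.905838966369629, 77.11698913574219), 164.45298767089844)
 red 0 
side n 565 zmed 264.4 pred 263.6
 disc ((618.1085205078125, -56.503517150878906), 41.96377944946289) ell ((618.3673706054688, -56.97428894042969), (81.85682678222656, 82.95195007324219), 3.4742002487182617)
 red 10 [587.4 -44.5 263.6]
```

View pics/c6.png

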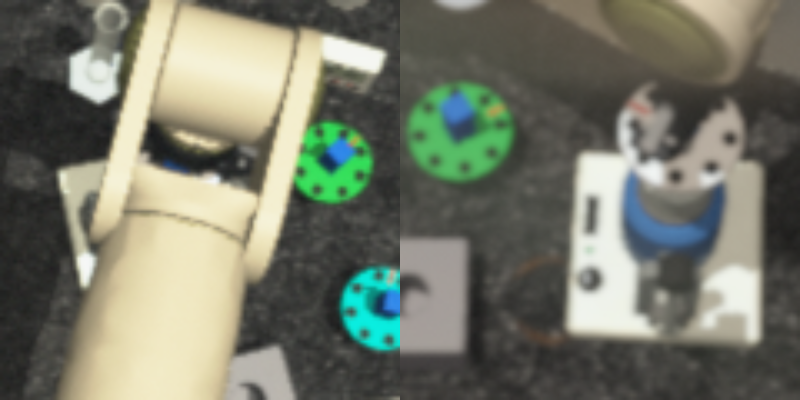

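The side picture shows the disc above the hub, with its mark at (637,103) in line with the keyway side. I'll nudge 1.5 mm and go down into the bore.

>>> {"api": "step_arm", "payload": {"plan": [{"offset": [0,-0.15,0.8],"rot": [0,0,0],"gripper": 1},{"offset": [0,-0.15,1.6],"rot": [0,0,0],"gripper": 1},{"offset": [0,-0.15,2.0],"rot": [0,0,0],"gripper": 1},{"offset": [0,-0.15,2.4],"rot": [0,0,0],"gripper": 1},{"offset": [0,-0.15,2.8],"rot": [0,0,0],"gripper": 1},{"offset": [0,-0.15,3.2],"rot": [0,0,0],"gripper": 1},{"offset": [0,-0.15,3.2],"rot": [0,0,0],"gripper": 1}]}}

```text
time_s: 8.6
eef_pos: [623.4, -52.9, 313.5]
ee_rot: [-0.0, 0.989, -0.147, -0.0]
force: [0.6, -0.3, -2.0]
grip_width: 0.247
grip_force: 78.7
```

```bash
python3 -c "
from g import *
go();print(sense()['wrist_torque'])"
```

```text
t 8.6 pos [623.4 -52.9 313.5] yaw -106.87 tilt [-0.001   0.0002] F [ 0.6 -0.3 -2. ] w 0.24724486004354296 78.73997926712036
[-0.01455559 -0.03328894 -0.00811669]
```

>>> {"api": "step_arm", "payload": {"plan": [{"offset": [0,0,0.3],"rot": [0,0,0],"gripper": 1},{"offset": [0,0,0.5],"rot": [0,0,0],"gripper": 1},{"offset": [0,0,0.7],"rot": [0,0,0],"gripper": 1},{"offset": [0,0,0.9],"rot": [0,0,0],"gripper": 1},{"offset": [0,0,0.9],"rot": [0,0,0],"gripper": 1}]}}

```text
time_s: 9.1
eef_pos: [623.5, -52.9, 304.8]
ee_rot: [-0.0, 0.989, -0.147, -0.0]
force: [1.0, -1.2, -2.1]
grip_width: 0.248
grip_force: 78.7
```

>>> {"api": "step_arm", "payload": {"plan": [{"offset": [0,0,0.2],"rot": [0,0,0],"gripper": 1},{"offset": [0,0,0.4],"rot": [0,0,0],"gripper": 1},{"offset": [0,0,0.6],"rot": [0,0,0],"gripper": 1},{"offset": [0,0,0.6],"rot": [0,0,0],"gripper": 1}]}}

```text
time_s: 9.5
eef_pos: [623.5, -52.9, 298.7]
ee_rot: [-0.0, 0.989, -0.147, -0.0]
force: [0.8, -0.3, -2.6]
grip_width: 0.246
grip_force: 78.7
```

>>> {"api": "step_arm", "payload": {"plan": [{"offset": [0,0,0.3],"rot": [0,0,0],"gripper": 1},{"offset": [0,0,0.6],"rot": [0,0,0],"gripper": 1},{"offset": [0,0,0.9],"rot": [0,0,0],"gripper": 1},{"offset": [0,0,1.1],"rot": [0,0,0],"gripper": 1},{"offset": [0,0,1.1],"rot": [0,0,0],"gripper": 1}]}}

```text
time_s: 10.0
eef_pos: [623.6, -52.9, 288.3]
ee_rot: [0.0, 0.989, -0.147, 0.0]
force: [-0.8, 1.3, 1.5]
grip_width: 0.242
grip_force: 79.0
```

>>> {"api": "step_arm", "payload": {"plan": [{"offset": [0,0,0.2],"rot": [0,0,0],"gripper": 1},{"offset": [0,0,0.4],"rot": [0,0,0],"gripper": 1},{"offset": [0,0,0.6],"rot": [0,0,0],"gripper": 1},{"offset": [0,0,0.7],"rot": [0,0,0],"gripper": 1},{"offset": [0,0,0.7],"rot": [0,0,0],"gripper": 1}]}}

```text
time_s: 10.5
eef_pos: [623.6, -52.8, 281.3]
ee_rot: [0.0, 0.989, -0.147, 0.0]
force: [-1.1, 1.4, 4.9]
grip_width: 0.246
grip_force: 79.4
```

>>> {"api": "step_arm", "payload": {"plan": [{"offset": [0,0,0.1],"rot": [0,0,0],"gripper": 1},{"offset": [0,0,0.2],"rot": [0,0,0],"gripper": 1},{"offset": [0,0,0.2],"rot": [0,0,0],"gripper": 1}]}}

```text
time_s: 10.8
eef_pos: [623.6, -52.9, 281.1]
ee_rot: [0.0, 0.989, -0.147, 0.001]
force: [-5.1, 1.5, 15.2]
grip_width: 0.246
grip_force: 81.0
```

The push has met a hard stop at the expected height. I'll check with the side camera.

```bash
python3 car.py 7 0;python3 -c "
from h import *
b=pickle.load(open('side7.pkl','rb'))
cv2.imwrite('pics/c7.png',cv2.resize(b['color'][220:340,230:350],(600,600),interpolation=cv2.INTER_CUBIC)[:,:,::-1])"
```

```text
t 10.8 pos [623.6 -52.9 281.1] yaw -106.87 tilt [ 0.0023 -0.0007] F [-5.1  1.5 15.2] w 0.24600926955723615 81.0164487361908
top n 7 zmed 200.0 pred 200.1
 disc ((625.4908447265625, -53.13609313964844), 32.9573860168457) ell ((633.7186889648438, -22.333370208740234), (0.10637710243463516, 0.8684623837471008), 172.27447509765625)
 slope [ -1.581   0.441 199.568]
 red 0 
side n 500 zmed 200.3 pred 200.1
 disc ((619.4630126953125, -55.07981491088867), 41.98026657104492) ell ((619.88720703125, -55.308319091796875), (81.68386840820312, 83.09004974365234), 145.31336975097656)
 slope [-2.00000e-03  1.40000e-02  2.00255e+02]
 red 10 [588.4 -42.7 200.1]
```

View pics/c7.png

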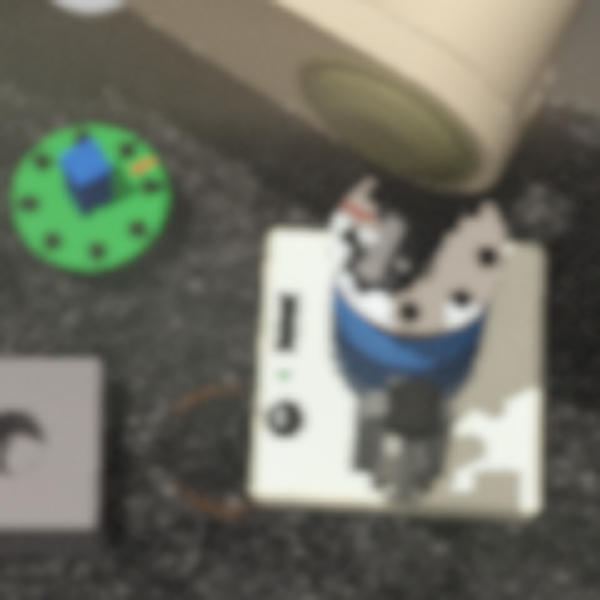

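The disc top is level at 200 mm (mouth 192 + 8 mm disc). It is centred on the hub at about (415,260) in the crop, and the grip and push are steady. Handing in.

```bash
python3 -c "
from rig import *
print(finish_job())"
```

```text
the job is handed in; nothing more can be done
None
```

I handed the job in at about 11 s of the 58 s allowed. By my measurements the head is upright, and the carousel is still held and pressed fully home in the hub; the hand-in returned no verdict.

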